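# Jack up the hinged enclosure and hold it

### The job

Lift the loose blue lever jack onto the narrow aluminium riser so that it stands flat with its round steel saddle centred under the yellow lift ear of the white enclosure, and let go of it. Pump the red handle: press it fully down so the saddle raises the enclosure, let it come fully back up, then press it fully down again. Keep pressing: the program finishes while holding the handle down with the enclosure resting on the saddle; do not lift the enclosure with the gripper, and leave the tray, spool and jar where they stand.

Things in the scene. Friction and masses are not known exactly. Their poses are not given: they have to be found in the camera images.
- jack: Loose blue lever jack, 0.8 kg. Origin: centre of the underside of its 60 (x) x 250 (y, from -122 to +128) x 10 mm base plate, at the foot of the grip block. The grip block (black rubber on its sides) rises from the base at x=0, y=0: 36 mm wide in x, 44 mm in y, its top 78 mm above the underside; pinch it across x, 50 to 65 mm above the underside. The jack balances within 15 mm of it. Steel saddle at y=-95 mm, red handle towards +y.
- saddle (a point): Centre of the top of the jack's round steel saddle, 36 mm diameter. In the jack's frame at (0, -95, 62) mm with the handle up; it rises straight by 28 mm as the handle goes fully down.
- handle_pad (a point): Centre of the upper face of the red paddle (46 mm in x, 44 mm long, 10 mm thick) at the handle's end. Handle pivot in the jack's frame at (0, 34, 55) mm, pivot axis along x; the paddle's face centre lies 106 mm from the pivot along the handle and 5 mm above it. With the handle up it slopes 0.30 rad upward: the paddle is at about (0, 134, 91) mm; fully down it slopes 0.10 rad downward: about (0, 140, 49) mm.
- pump (a joint): Handle angle, rad: 0 = up (a spring returns it), 0.40 = fully down against its stop. The saddle rises 70 mm per rad. About 2.5 to 4 N on the paddle moves it unloaded, some 8 to 13 N with the enclosure on the saddle.
- cradle: Fixed dark steel cradle with an aluminium riser rail. Origin on the table directly below the lift pad; the enclosure lies towards -y. The riser is 40 mm wide in x, 30 mm high, and runs from y=-40 to y=+230 mm at x=0. Two 25 mm square posts stand at x=+-115, y=-45 mm. The jack belongs on the riser turned like the cradle (its yaw equal to the cradle's), its origin at about (0, 95, 30) mm in this frame.
- riser_top (a point): Middle of the riser's top face, (0, 95, 30) mm in the cradle's frame.
- lift_pad (a point): Centre of the underside of the yellow lift ear with a black ring on top (ear 64 mm in x, 50 mm in y, 6 mm thick), sticking out from the enclosure's lower front edge. 104 mm above the table at rest, so 12 mm above the lowered saddle of a jack on the riser.
- enclosure (a joint): Tilt of the white enclosure (260 x 270 x 79 mm, 2.4 kg, with a green circuit board in it) about its hinge, 300 mm beyond the lift ear, rad: 0 = resting on the cradle's posts; about 0.053 when the jack's handle is fully down.
- parts_tray: Bystander: loose yellow open tray 75 x 75 x 35 mm; origin at its underside's centre.
- spool: Bystander: loose grey spool, 60 mm diameter, 50 mm high; origin at its underside's centre.
- flux_jar: Bystander: loose amber jar, 54 mm diameter, 60 mm high; origin at its underside's centre.

How it is judged (in metres and radians):
On the way, in this order (a step that is already met when the one before it is completed fails the run):
1. the jack stands flat on the riser, saddle under the lift pad, released, handle up (horizontal distance between saddle and lift_pad below 0.012 m and z of jack in the frame of cradle between 0.026 and 0.034 m and angle between jack's own z axis and vertical below 0.05 rad and contact force between the fingers and jack below 0.2 N and value of joint pump below 0.05 rad and value of joint enclosure below 0.01 rad), for 0.2 s.
2. the handle is pressed fully down and the saddle raises the enclosure (value of joint pump above 0.34 rad and value of joint enclosure above 0.033 rad and contact force between jack and enclosure above 2 N), for 0.1 s.
3. the handle has come back up and the enclosure is down again (value of joint pump below 0.06 rad and value of joint enclosure below 0.008 rad), for 0.1 s.
At the end, for the whole second after the job is handed in: Gripper still presses the handle (over 1 N) at 0.34 rad or more; enclosure still, tilted 0.033 to 0.075 rad, carried by the saddle (over 2 N), not touched by the robot; saddle within 14 mm of the pad's centre; jack flat (under 0.06 rad) on the riser (underside 26 to 34 mm up) (all of step 2 and value of joint enclosure below 0.075 rad and velocity of joint enclosure between -0.05 and 0.05 rad/s and contact force between the fingers and jack above 1 N and contact force between each of the arm, the fingers and enclosure below 0.2 N and horizontal distance between saddle and lift_pad below 0.014 m and z of jack in the frame of cradle between 0.026 and 0.034 m and angle between jack's own z axis and vertical below 0.06 rad); the arm keeps its last pose, push and grip.
It fails at once if a bystander is pushed more than 25 mm or tipped (distance of any of parts_tray, spool, flux_jar from where it was at the start of the episode above 0.025 m or angle between any of parts_tray, spool, flux_jar's own z axis and vertical above 0.5 rad).
It fails at once if the gripper lifts the enclosure (value of joint enclosure above 0.015 rad and contact force between the fingers and enclosure above 1 N).
It also fails if it takes over 56 s, if anything falls off the work surface, if the arm or the gripper's body presses on something with over 40 N, if the wrist force passes 120 N, or if a joint passes its speed limit or range.

### The arm

A 6-joint arm with a two-finger parallel gripper is mounted at the origin on the work surface. World frame = base frame: x ahead of the robot, y to its left, z up, the work surface at z = 0. Lengths are in mm, angles in rad, forces in N, time in s.
With the tool pointing down it reaches from about 400 to 925 mm from the base axis. Payload 12.5 kg.
Tool frame: the origin (TCP) lies midway between the tips of the shut fingers; the grasp point (between the pads) lies 19 mm behind it; x points along the fingers, y is the direction in which the jaws open and shut, and the axes are right-handed (so a half turn about x gives the same grasp; the last joint's range is limited). The gripper opens to 95 mm and grips with 3 to 60 N. Pads are 20 mm wide; open, the fingers measure 119 mm over their backs; the gripper's body (75 mm by 180 mm) begins 59 mm behind the grasp point.
Start: joints at [-1.39, 0.491, 1.559, -0, 1.092, -0.106], TCP at [176.825, -599.483, 214.661] pointing down, gripper open.
Joint ranges: [-3.1, 3.1], [-0.84, 2.19], [0.05, 2.79], [-1.13, 4.28], [0.06, 2.93], [-2.69, 2.69]. Speed limits (rad/s): [2.22, 2.22, 2.79, 3.14, 3.14, 3.14].

### API

Orientations are given as [roll, pitch, yaw] about the fixed x, y, z axes, in that order (R = Rz(yaw) Ry(pitch) Rx(roll)).
In Python, from cell import sensors, read_camera, get_calibration, order gives the robot as it stands. The module is installed in compiled form; this text tells all that it offers.
- The arm moves only by the tool servo_tool, never from a script. Its argument "steps" is text: rows parted by semicolons, each of 7 numbers parted by spaces: the shift along the tool's x, y, z in mm, then the turn, a rotation vector about the tool's x, y, z in rad, then the finger opening in mm, from 0 to 95.1. A call has exactly 8 rows; each row shifts and turns the pose as measured when the row begins, along the tool's axes as they then stand; what a row does not reach is not made up. A row lasts 1/10 s, in which the tool goes at most 50 mm and 8.59 degrees, less where a joint would pass 70% of its speed; a pose out of reach is approached as far as the arm can. A call is refused whole if a number of a shift passes 50 or a number of a turn 0.15, either way. A call with a gripper value outside its range is refused whole. The fingers move at their own pace and stop on an object; the grip force is fixed at half the most. Time passes only in rows, so rows that do not move let the fingers close, or fill a call up. It gives the time, the measured TCP pose, the force and the opening at its end, in the units of the state.
- sensors.state(): the state, without advancing time (a new reading comes with each control period).
- read_camera(name): name is "scene" or "top"; returns (picture, depth): 400x640x3 uint8, blue, green, red; 400x640 float32, mm along the optical axis (not along the pixel's ray), 0 where there is no reading.
- get_calibration(name): a dict with "mtx" (3x3 intrinsics, pixels), "distortion" ([k1, k2, p1, p2, k3] as OpenCV has them; the pictures are not rectified), "R" (3x3) and "t" (3): a world point X has camera coordinates R X + t. Camera axes: x right, y down, z forward; pixel columns grow to the right and rows downward; lengths in mm; the calibration is good to about 2 mm. A picture is of the moment at which its call begins. get_calibration takes no time and is no camera call.
- order.job_done(): hands the job in, once; it reports no verdict.
The state is a dict: "t": time; "joints": joint angles; "qvel": joint speeds; "tau": joint torques, N m; "eef_pos": TCP position; "tcp_rot": TCP orientation; "ft_force": force on the tool from outside, world axes, zero at the start; "moment": the same for the moment, N m; "opening": opening from 0.0 (shut) to 1.0 (fully open).
Only numpy, scipy, OpenCV 4.12 (cv2) and the standard library are available. Lean on these libraries where they do the work, as an engineer would, in place of code of your own. Each camera call takes 0.05 s, during which the arm holds its last target.

## Working session

There is one attempt and no reset: what is moved stays moved. The work goes in short steps, Python scripts to look and compute and a tool call to move; the robot and the scene stay as the last step left them, time stands still between calls to the robot, and variables do not carry over. Pictures are saved under pics/ and viewed, and the job is handed in when it is done.

Besides the shell and the picture viewer there is one more tool, called after "Call:" as name(argument=value, ...), one argument or row to a line, values as JSON. servo_tool: Moves the arm, as the interface text tells. Its arguments: {"type":"object","properties":{"steps":{"type":"string"}},"required":["steps"]}

```bash
mkdir -p pics
python3 - <<'E'
from cell import *
import cv2,numpy as np
for n in ("scene","top"):
    p,d=read_camera(n); cv2.imwrite(f"pics/{n}0.png",p); np.save(f"pics/{n}0.npy",d)
    c=get_calibration(n); print(n,c)
    R=np.array(c["R"]);print(-R.T@np.array(c["t"]))
print(sensors.state())
E
```

```text
scene {'mtx': array([[371.7469811 ,   0.        , 325.250068  ],
       [  0.        , 371.7469811 , 192.94030791],
       [  0.        ,   0.        ,   1.        ]]), 'distortion': array([-0.04280874,  0.        ,  0.        ,  0.        ,  0.        ]), 'R': array([[ 0.77940445,  0.62626597, -0.01787845],
       [ 0.4875506 , -0.62419701, -0.61046908],
       [-0.39347569,  0.46708567, -0.79183828]]), 't': array([-429.85475642, -221.6714148 , 1293.00767113])}
[ 951.87382184 -473.10858505  880.84428783]
top {'mtx': array([[366.41285603,   0.        , 321.78938246],
       [  0.        , 366.41285603, 200.15668779],
       [  0.        ,   0.        ,   1.        ]]), 'distortion': array([-0.03118916,  0.        ,  0.        ,  0.        ,  0.        ]), 'R': array([[-0.02821561, -0.99958762,  0.00533597],
       [-0.99811107,  0.0278817 , -0.05474394],
       [ 0.05457259, -0.00687052, -0.99848617]]), 't': array([  16.9465299 ,  565.6157003 , 1198.21910998])}
[ 499.63552862    9.40160812 1227.27881475]
{'t': 0.1, 'joints': array([-1.38964170e+00,  4.91491413e-01,  1.55938702e+00,  3.53987226e-06,
        1.09169339e+00, -1.05599417e-01]), 'qvel': array([ 0.00062793, -0.00037835, -0.00194999,  0.00044334, -0.00112664,
       -0.00031086]), 'tau': array([ 3.40887877e-03, -6.13622260e+01, -2.58606738e+01,  6.94256555e-02,
        4.69593261e-02, -6.09747030e-05]), 'eef_pos': array([ 176.75969752, -599.26260536,  214.12558329]), 'tcp_rot': array([-1.67960225,  1.56981715,  1.74874282]), 'ft_force': array([-0.50093204,  0.12221209, -0.09446013]), 'moment': array([-0.01503348, -0.00660536, -0.05134498]), 'opening': 1.000126213744818}
```

View pics/scene0.png

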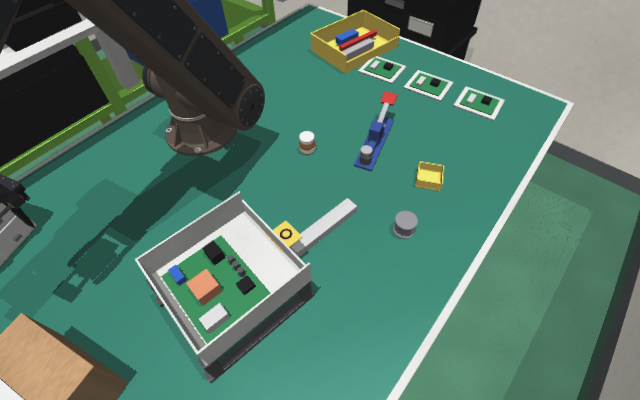

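View pics/top0.png

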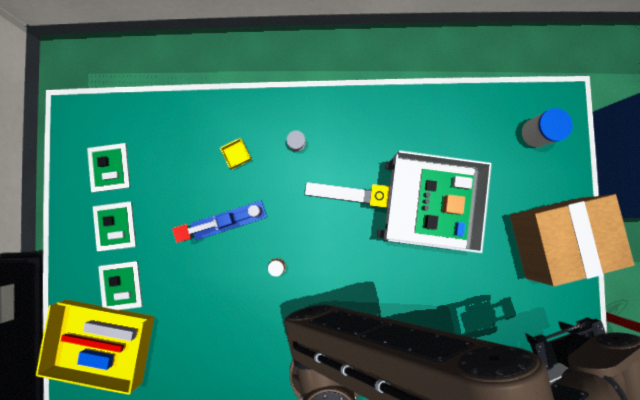

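The top view shows the jack with its paddle at (181,233), block at (224,219) and saddle at (254,211). The riser runs from (306,189) to (370,196), and the ear ring is at (379,196). The bystanders are the tray (235,153), spool (296,140) and jar (276,268).

```bash
cat > h.py <<'E'
from cell import *
import cv2,numpy as np
from scipy.spatial.transform import Rotation as Ro
def ray(n,uv):
    c=get_calibration(n);R=np.array(c["R"]);t=np.array(c["t"])
    q=cv2.undistortPoints(np.array(uv,float).reshape(-1,1,2),c["mtx"],c["distortion"]).reshape(-1,2)
    return -R.T@t, np.c_[q,np.ones(len(q))]@R
def plane(n,uv,z):
    o,d=ray(n,uv); return o+d*((z-o[2])/d[:,2])[:,None]
def px(n,X):
    c=get_calibration(n)
    return cv2.projectPoints(np.array(X,float).reshape(-1,1,3),cv2.Rodrigues(np.array(c["R"]))[0],np.array(c["t"]),c["mtx"],c["distortion"])[0].reshape(-1,2)
def cloud(n,d,mask):
    v,u=np.nonzero(mask&(d>0)); o,r=ray(n,np.c_[u,v]); return o+r*d[v,u][:,None]
E
python3 - <<'E'
import cv2
p=cv2.imread("pics/top0.png")
a=cv2.resize(p[190:250,165:285],None,fx=6.6,fy=6.6,interpolation=cv2.INTER_NEAREST);cv2.imwrite("pics/ztop_jack.png",a)
a=cv2.resize(p[160:230,295:405],None,fx=7,fy=7,interpolation=cv2.INTER_NEAREST);cv2.imwrite("pics/ztop_cr.png",a)
p=cv2.imread("pics/scene0.png")
a=cv2.resize(p[85:180,340:440],None,fx=6,fy=6,interpolation=cv2.INTER_NEAREST);cv2.imwrite("pics/zsc_jack.png",a)
a=cv2.resize(p[190:270,260:370],None,fx=7,fy=7,interpolation=cv2.INTER_NEAREST);cv2.imwrite("pics/zsc_cr.png",a)
E
```

```text
(no output)
```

View pics/ztop_jack.png

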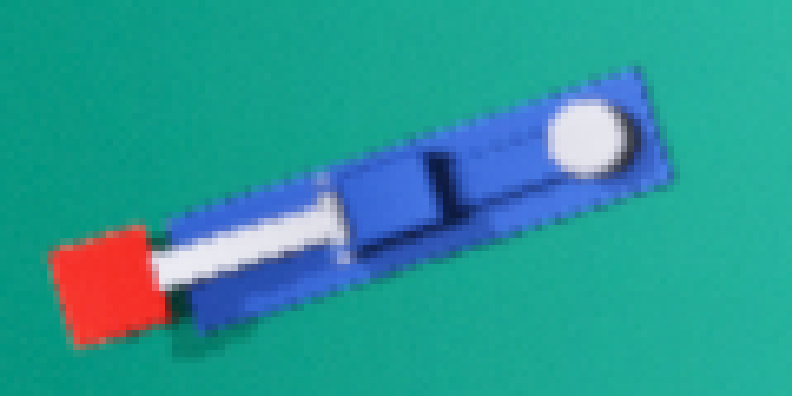

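View pics/ztop_cr.png

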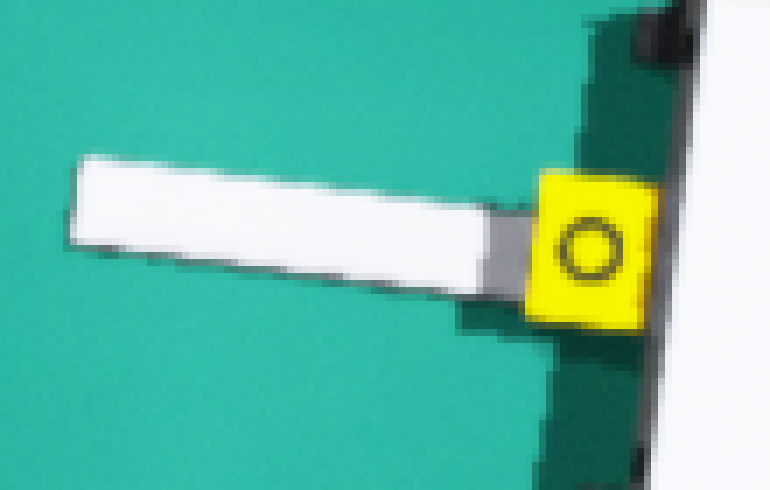

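View pics/zsc_jack.png

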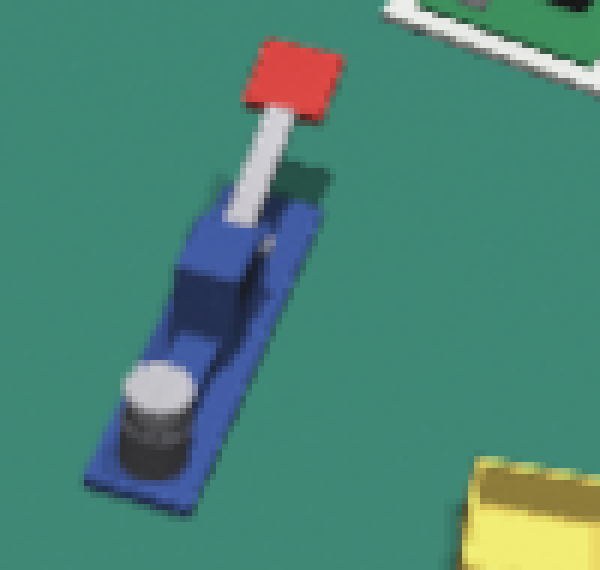

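View pics/zsc_cr.png

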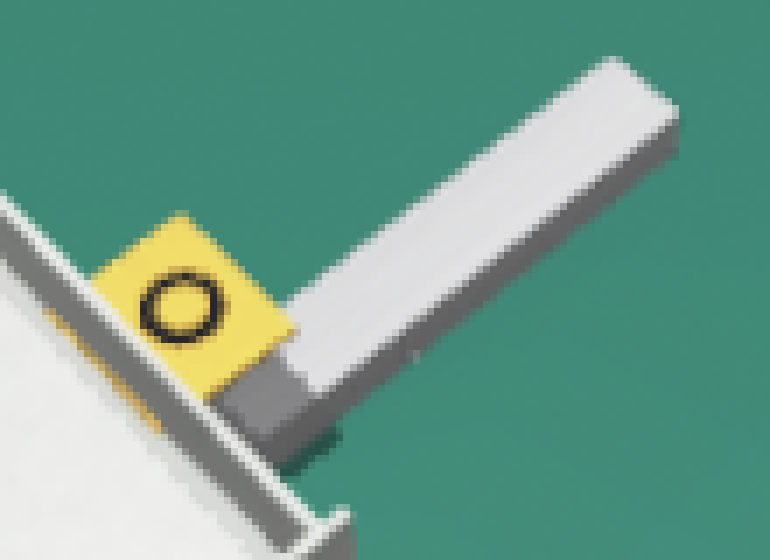

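The crops show the jack clearly, with the handle up. In the top view the saddle disc is near (254,211). The ring is at about (379,196), and the riser is bright and unobstructed.

```bash
cat > m.py <<'E'
from h import *
def cen(m,cx,cy,r):
    w=np.zeros(m.shape,bool);w[cy-r:cy+r+1,cx-r:cx+r+1]=1
    v,u=np.nonzero(m&w);return np.array([u.mean(),v.mean()]),len(u)
def masks(p):
    b,g,r=[p[:,:,i].astype(int) for i in range(3)]
    return dict(red=(r>150)&(g<110)&(b<110),bright=(r>165)&(g>165)&(b>165),yel=(r>180)&(g>160)&(b<130),dark=(r<110)&(g<110)&(b<80))
if __name__=="__main__":
    T=cv2.imread("pics/top0.png");S=cv2.imread("pics/scene0.png");mt=masks(T);ms=masks(S)
    out={}
    for n,m,a,b in (("top",mt,(181,233),(254,211)),("scene",ms,(389,99),(366,149))):
        c1,k1=cen(m["red"],*a,12);c2,k2=cen(m["bright"],*b,7)
        P=plane(n,c1,91)[0];Q=plane(n,c2,62)[0];out[n]=(c1,c2)
        d=P-Q;print(n,"paddle",c1,k1,P.round(1),"saddle",c2,k2,Q.round(1),"dist",np.hypot(*d[:2]),"yaw",np.degrees(np.arctan2(-d[0],d[1])))
    # ear: yellow quad
    for n,m,a in (("top",mt,(379,196)),("scene",ms,(286,234))):
        im=T if n=="top" else S
        w=im[a[1]-6:a[1]+7,a[0]-7:a[0]+8].astype(int).sum(2)
        dk=np.zeros(im.shape[:2],bool); dk[a[1]-6:a[1]+7,a[0]-7:a[0]+8]= (w<330)
        v,u=np.nonzero(dk);c=np.array([(u.min()+u.max())/2,(v.min()+v.max())/2]);c2=np.array([u.mean(),v.mean()])
        print(n,"ring",c,c2,len(u),plane(n,c,110)[0].round(1),plane(n,c2,110)[0].round(1))
    # riser rect (top)
    for n,m,box in (("top",mt,(300,180,364,205)),("scene",ms,(305,198,360,246))):
        w=np.zeros(T.shape[:2],np.uint8);x0,y0,x1,y1=box;w[y0:y1,x0:x1]=m["bright"][y0:y1,x0:x1]
        k=max(cv2.findContours(w,cv2.RETR_EXTERNAL,cv2.CHAIN_APPROX_NONE)[0],key=cv2.contourArea).reshape(-1,2)
        X=plane(n,k,30)[:,:2].astype(np.float32);r=cv2.minAreaRect(X);print(n,"riser",r)
        # axis of midline
        v,u=np.nonzero(w);X=plane(n,np.c_[u,v],30)[:,:2]
        y=X[:,1];bins=np.arange(y.min()+10,y.max()-10,10);mid=[(yy+5,(X[(y>=yy)&(y<yy+10),0].min()+X[(y>=yy)&(y<yy+10),0].max())/2) for yy in bins]
        f=np.polyfit(*np.array(mid).T,1);print("  midline x=",f,"yaw",np.degrees(np.arctan(-f[0])))
    # bystanders
    for nm,uv,z in (("tray",(235,153),35),("spool",(296,140),50),("jar",(276,268),60)): print(nm,plane("top",uv,z)[0].round())
E
python3 m.py
```

```text
top paddle [180.8630137  232.94520548] 219 [472.2 441.1  91. ] saddle [253.07216495 210.15463918] 97 [537.6 220.8  62. ] dist 229.81578583648326 yaw 16.531920988139664
scene paddle [388.5862069   97.51034483] 145 [473.9 437.6  91. ] saddle [366.08955224 149.17910448] 67 [537.6 218.3  62. ] dist 228.3827360917118 yaw 16.195213172960067
top ring [379. 195.] [379.09375 195.0625 ] 32 [ 571.6 -173.8  110. ] [ 571.4 -174.1  110. ]
scene ring [285.5 233.5] [285.38888889 233.74074074] 54 [ 570.6 -174.5  110. ] [ 570.9 -175.1  110. ]
top riser ((592.01513671875, -41.486968994140625), (192.63307189941406, 40.53985595703125), 80.95781707763672)
  midline x= [1.56879650e-01 5.98530318e+02] yaw -8.915872248932942
scene riser ((592.9384765625, -41.652099609375), (189.08387756347656, 38.778297424316406), 80.80441284179688)
  midline x= [1.38176850e-01 5.99632981e+02] yaw -7.867134111279083
tray [728. 282.  35.]
spool [762.  80.  50.]
jar [353. 152.  60.]
```

Both views agree: 
- **Jack:** origin about (511, 311), yaw about +16.4°.
- **Cradle:** origin about (571, -174), yaw about -9.0°.

The paddle-to-saddle distance is 229 mm against a nominal 229, and the ring lies on the riser midline. Next I'll work out the tool axes.

```bash
cat > go.py <<'E'
from h import *
import sys
# usage: go.py x y z yawdeg(of jaw axis, mod 180) [n]
def tgtR(jaw):
    j=np.radians(jaw); y=np.array([np.cos(j),np.sin(j),0]);x=np.array([0,0,-1.]);return np.c_[x,y,np.cross(x,y)]
s=sensors.state();R=Ro.from_euler("xyz",s["tcp_rot"]).as_matrix();p=np.array(s["eef_pos"])
print("t",round(s["t"],2),"pos",p.round(1),"F",np.round(s["ft_force"],1),"M",np.round(s["moment"],2),"open",round(s["opening"]*95.1,1),"q",np.round(s["joints"],2))
print("jaw deg",np.degrees(np.arctan2(R[1,1],R[0,1])).round(2)," tool z",R[:,2].round(2),"tilt",np.degrees(np.arccos(-R[2,0])).round(2))
if len(sys.argv)>4:
    g=np.array(list(map(float,sys.argv[1:4])))
    j=float(sys.argv[4]); cands=[(Ro.from_matrix(R.T@tgtR(a))).as_rotvec() for a in (j,j+180)]
    rv=min(cands,key=np.linalg.norm)
    print("d tool",(R.T@(g-p)).round(1),"rotvec",rv.round(3),"d world",(g-p).round(1))
    # shift per row in final tool frame
E
python3 go.py 480 0 260 0; python3 go.py 511 311 120 16.4
```

```text
t 0.1 pos [ 176.8 -599.3  214.1] F [-0.5  0.1 -0.1] M [-0.02 -0.01 -0.05] open 95.1 q [-1.39  0.49  1.56  0.    1.09 -0.11]
jaw deg -73.57  tool z [-0.96 -0.28 -0.  ] tilt 0.06
d tool [ -45.3 -489.1 -460.4] rotvec [-1.284e+00 -1.000e-03  1.000e-03] d world [303.2 599.3  45.9]
t 0.1 pos [ 176.8 -599.3  214.1] F [-0.5  0.1 -0.1] M [-0.02 -0.01 -0.05] open 95.1 q [-1.39  0.49  1.56  0.    1.09 -0.11]
jaw deg -73.57  tool z [-0.96 -0.28 -0.  ] tilt 0.06
d tool [  94.9 -778.5 -578. ] rotvec [-1.57e+00 -1.00e-03  1.00e-03] d world [334.2 910.3 -94.1]
```

Call:
servo_tool(
  steps="-15 0 -40 -0.06 0 0 95; -15 0 -45 -0.08 0 0 95; -10 0 -49 -0.08 0 0 95; -5 0 -49 -0.08 0 0 95; 0 0 -49 -0.08 0 0 95; 0 0 -49 -0.08 0 0 95; 0 0 -49 -0.08 0 0 95; 0 0 -49 -0.08 0 0 95",
)

```text
t: 0.9
eef_pos: [496.2, -398.8, 257.6]
tcp_rot: [-2.08, 1.565, 1.982]
ft_force: [-0.3, 0.1, 0.2]
opening: 0.999
```

```bash
python3 go.py 511 311 140 16.4
```

```text
t 0.9 pos [ 496.2 -398.8  257.6] F [-0.3  0.1  0.2] M [-0.06 -0.04 -0.01] open 95.0 q [-0.78  0.47  1.47  0.    1.2  -0.13]
jaw deg -37.28  tool z [-0.61 -0.8  -0.  ] tilt 0.34
d tool [ 121.4 -417.6 -573.3] rotvec [-0.937 -0.005  0.003] d world [  14.8  709.8 -117.6]
```

Call:
servo_tool(
  steps="0 -2 -49 -0.08 0 0 95; 0 -3 -49 -0.08 0 0 95; 0 -3 -49 -0.08 0 0 95; 0 -3 -49 -0.08 0 0 95; 0 -3 -49 -0.08 0 0 95; 0 -3 -49 -0.08 0 0 95; 0 -3 -49 -0.08 0 0 95; 0 -3 -49 -0.08 0 0 95",
)

```text
t: 1.7
eef_pos: [612.7, -24.0, 255.6]
tcp_rot: [-2.428, 1.561, 2.301]
ft_force: [0.5, 0.8, -0.8]
opening: 1.0
```

```bash
python3 go.py 511 311 140 16.4
```

```text
t 1.7 pos [612.7 -24.  255.6] F [ 0.5  0.8 -0.8] M [-0.03 -0.12 -0.02] open 95.1 q [-0.15  0.44  1.53  0.01  1.18 -0.17]
jaw deg 0.97  tool z [ 0.02 -1.   -0.01] tilt 0.59
d tool [ 118.9  -95.2 -335.7] rotvec [-0.269 -0.009  0.006] d world [-101.7  335.  -115.6]
```

Call:
servo_tool(
  steps="5 -13 -48 0 -0.003 0.002 95; 10 -13 -48 0 -0.003 0.002 95; 15 -13 -48 0 -0.003 0.002 95; 15 -13 -48 0 0 0 95; 15 -13 -48 0 0 0 95; 15 -13 -48 0 0 0 95; 15 -13 -46 0 0 0 95; 10 0 0 -0.13 0 0 95",
)

```text
t: 2.5
eef_pos: [514.6, 304.6, 157.8]
tcp_rot: [-0.274, 1.57, -1.691]
ft_force: [-0.3, -0.9, -0.1]
opening: 0.998
```

```bash
python3 go.py 511 311 140 16.4
```

```text
t 2.5 pos [514.6 304.6 157.8] F [-0.3 -0.9 -0.1] M [-0.11 -0.13  0.09] open 94.9 q [ 0.42  0.51  1.69 -0.    0.94  0.27]
jaw deg 8.82  tool z [ 0.15 -0.99  0.  ] tilt 0.07
d tool [17.8 -2.5 -6.9] rotvec [-0.132  0.001  0.   ] d world [ -3.6   6.4 -17.8]
```

Call:
servo_tool(
  steps="10 -2 -7 -0.13 0 0 95; 8 0 0 0 0 0 95; 20 0 0 0 0 0 95; 20 0 0 0 0 0 95; 0 0 0 0 0 0 95; 0 0 0 0 0 0 95; 0 0 0 0 0 0 95; 0 0 0 0 0 0 95",
)

```text
t: 3.3
eef_pos: [511.1, 311.3, 97.2]
tcp_rot: [-0.921, 1.568, -2.214]
ft_force: [0.2, 0.7, -0.6]
opening: 0.999
```

```bash
python3 go.py 511 311 38 16.4
python3 - <<'E'
from h import *
p,d=read_camera("scene");cv2.imwrite("pics/s1.png",cv2.resize(p[40:200,280:480],None,fx=4,fy=3.75))
E
```

```text
t 3.3 pos [511.1 311.3  97.2] F [ 0.2  0.7 -0.6] M [ 0.01 -0.12 -0.07] open 95.0 q [ 0.44  0.59  1.74 -0.    0.81  0.16]
jaw deg 15.91  tool z [ 0.27 -0.96  0.  ] tilt 0.17
d tool [59.2  0.   0.2] rotvec [-0.009  0.002  0.002] d world [ -0.1  -0.3 -59.2]
```

View pics/s1.png

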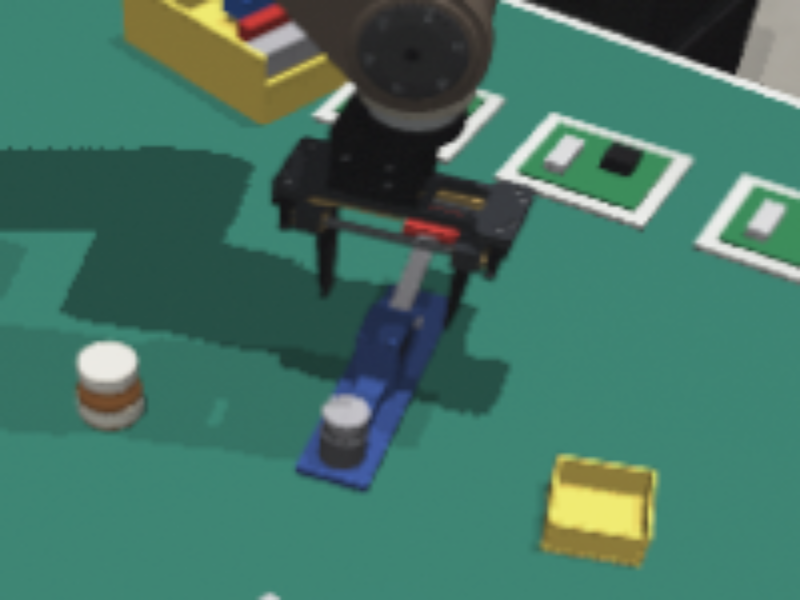

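The open fingers straddle the jack around the block at about (385,320) in the crop. I'll descend and close.

Call:
servo_tool(
  steps="20 0 0 -0.009 0 0 95; 20 0 0 0 0.002 0.002 95; 15 0 0 0 0 0 95; 4 0 0 0 0 0 95; 0 0 0 0 0 0 25; 0 0 0 0 0 0 25; 0 0 0 0 0 0 25; 0 0 0 0 0 0 25",
)

```text
t: 4.15
eef_pos: [514.1, 312.5, 42.8]
tcp_rot: [1.75, 1.561, 0.465]
ft_force: [-0.2, 0.5, 0.1]
opening: 0.721
```

```bash
python3 go.py 511 311 38 16.4
```

```text
t 4.15 pos [514.1 312.5  42.8] F [-0.2  0.5  0.1] M [ 0.03 -0.08 -0.01] open 68.6 q [0.44 0.67 1.77 0.   0.69 0.15]
jaw deg 16.35  tool z [ 0.28 -0.96 -0.  ] tilt 0.57
d tool [ 4.8 -3.4  0.6] rotvec [-0.001 -0.002 -0.01 ] d world [-3.1 -1.5 -4.8]
```

Call:
servo_tool(
  steps="5 -3 0 0 0 -0.01 25; 0 0 0 0 0 0 25; 0 0 0 0 0 0 25; 0 0 0 0 0 0 25; 0 0 0 0 0 0 25; 0 0 0 0 0 0 25; 0 0 0 0 0 0 25; 0 0 0 0 0 0 25",
)

```text
t: 4.95
eef_pos: [511.2, 311.7, 38.2]
tcp_rot: [3.079, 1.569, 1.793]
ft_force: [-0.0, -0.2, -0.6]
opening: 0.379
```

```bash
python3 go.py 511 311 38 16.4
```

```text
t 4.95 pos [511.2 311.7  38.2] F [-0.  -0.2 -0.6] M [-0.02 -0.11 -0.02] open 36.0 q [0.44 0.68 1.78 0.   0.69 0.15]
jaw deg 16.34  tool z [ 0.28 -0.96 -0.  ] tilt 0.12
d tool [ 0.2 -0.4  0.6] rotvec [-0.001 -0.002 -0.   ] d world [-0.2 -0.7 -0.2]
```

Call:
servo_tool(
  steps="0 0 0 0 0 0 25; 0 0 0 0 0 0 25; -5 0 0 0 0 0 25; -10 0 0 0 0 0 25; -15 0 0 0 0 0 25; -15 0 0 0 0 0 25; -15 0 0 0 0 0 25; -5 0 0 0 0 0 25",
)

```text
t: 5.75
eef_pos: [508.6, 310.4, 104.0]
tcp_rot: [-1.648, 1.562, -2.934]
ft_force: [1.0, 0.2, -8.7]
opening: 0.375
```

```bash
python3 go.py 603 23 98 -9
python3 - <<'E'
from h import *
p,d=read_camera("scene");cv2.imwrite("pics/s2.png",cv2.resize(p[40:200,280:480],None,fx=4,fy=3.75))
E
```

```text
t 5.75 pos [508.6 310.4 104. ] F [ 1.   0.2 -8.7] M [ 0.11 -0.18  0.03] open 35.7 q [0.44 0.58 1.74 0.   0.83 0.15]
jaw deg 16.35  tool z [ 0.28 -0.96 -0.  ] tilt 0.52
d tool [  5.7   9.8 302.4] rotvec [0.442 0.001 0.009] d world [  94.4 -287.4   -6. ]
```

View pics/s2.png

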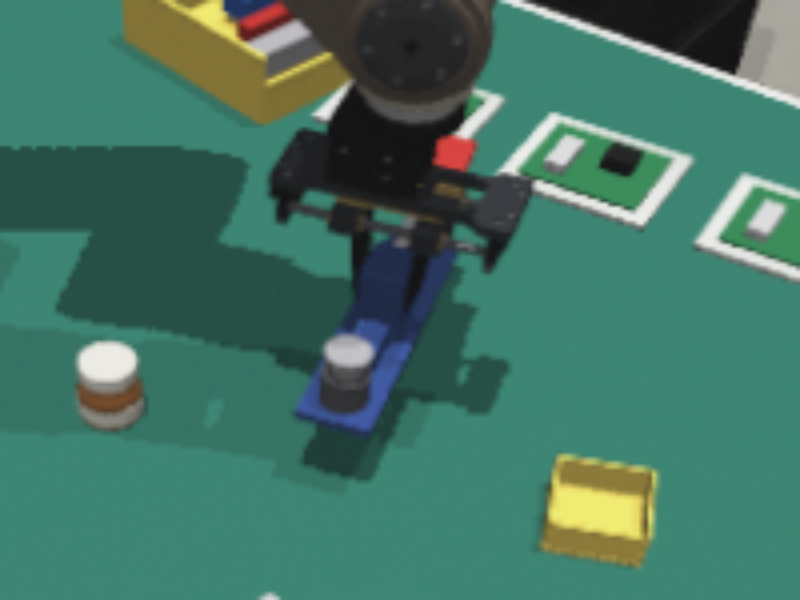

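The jack is lifted level, and the load of 8.7 N fits 0.8 kg. Now I'll transport it.

Call:
servo_tool(
  steps="0 0 15 0 0 0.009 25; 0 1 25 0 0 0 25; 0 1 35 0 0 0 25; 0 1 40 0 0 0 25; 0 2 40 0 0 0 25; 0 2 40 0 0 0 25; 0 2 40 0 0 0 25; 0 1 30 0 0 0 25",
)

```text
t: 6.6
eef_pos: [591.7, 48.3, 98.8]
tcp_rot: [-1.75, 1.564, -3.029]
ft_force: [-0.6, 0.8, -8.4]
opening: 0.376
```

```bash
python3 go.py 603 23 98 -9
```

```text
t 6.6 pos [591.7  48.3  98.8] F [-0.6  0.8 -8.4] M [ 0.18 -0.09 -0.01] open 35.8 q [-0.03  0.59  1.75 -0.    0.81 -0.32]
jaw deg 16.71  tool z [ 0.29 -0.96 -0.  ] tilt 0.37
d tool [ 0.7  3.6 27.5] rotvec [0.449 0.    0.006] d world [ 11.3 -25.3  -0.8]
```

Call:
servo_tool(
  steps="0 3 20 0.05 0 0.006 25; 0 0 0 0.1 0 0 25; 0 0 0 0.1 0 0 25; 0 0 0 0.1 0 0 25; 0 0 0 0.09 0 0 25; 0 0 0 0.01 0 0 25; 0 0 0 0 0 0 25; 0 0 0 0 0 0 25",
)

```text
t: 7.4
eef_pos: [597.3, 17.9, 92.2]
tcp_rot: [-1.371, 1.561, -3.122]
ft_force: [0.3, -0.3, -8.4]
opening: 0.378
```

```bash
python3 go.py 603 23 75 -9;python3 - <<'E'
from m import *
T,d=read_camera("top");S,ds=read_camera("scene")
cv2.imwrite("pics/t3.png",cv2.resize(T[140:260,260:420],None,fx=5,fy=5,interpolation=0));cv2.imwrite("pics/s3.png",cv2.resize(S[130:280,250:450],None,fx=4,fy=4))
cv2.imwrite("pics/t3r.png",T);cv2.imwrite("pics/s3r.png",S)
E
```

```text
t 7.4 pos [597.3  17.9  92.2] F [ 0.3 -0.3 -8.4] M [ 0.05 -0.11 -0.01] open 36.0 q [-0.08  0.6   1.74 -0.    0.81  0.1 ]
jaw deg -10.33  tool z [-0.18 -0.98  0.  ] tilt 0.56
d tool [17.1  4.9 -6.1] rotvec [-0.023  0.002  0.01 ] d world [  5.7   5.1 -17.2]
```

View pics/t3.png

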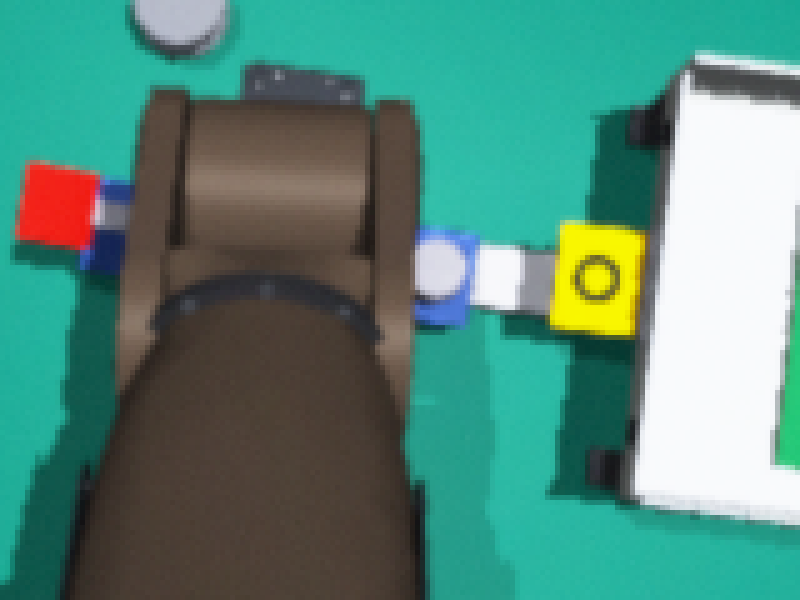

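View pics/s3.png

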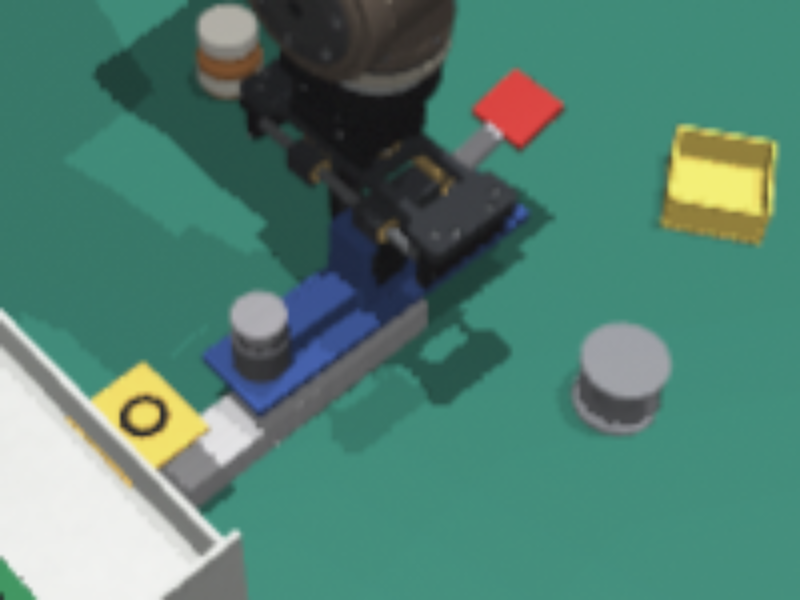

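The top view shows the jack over the riser with its saddle at about (347,194), and the paddle at about (272,181) is clear of the arm. I'll check the jack pose relative to the tool.

```bash
cat > jk.py <<'E'
from m import *
import sys
tag,zj,su,sv,pu,pv,ssu,ssv,spu,spv=sys.argv[1],float(sys.argv[2]),*map(int,sys.argv[3:11])
T=cv2.imread(f"pics/t{tag}r.png");S=cv2.imread(f"pics/s{tag}r.png")
def grey(p):
    q=p.astype(int); return (q.max(2)-q.min(2)<40)&(q.mean(2)>125)
for n,im,a,b in (("top",T,(pu,pv),(su,sv)),("scene",S,(spu,spv),(ssu,ssv))):
    c1,k1=cen(masks(im)["red"],*a,12);c2,k2=cen(grey(im),*b,7)
    P=plane(n,c1,91+zj)[0];Q=plane(n,c2,62+zj)[0];d=P-Q
    y=np.arctan2(-d[0],d[1])
    print(n,"pad",c1.round(1),k1,P.round(1),"sad",c2.round(1),k2,Q.round(1),"dist",np.hypot(*d[:2]).round(1),"yaw",np.degrees(y).round(1),"origin from sad",(Q[:2]+95*np.array([-np.sin(y),np.cos(y)])).round(1))
E
python3 jk.py 3 54 347 194 272 181 315 209 379 157
```

```text
top pad [271.  180.8] 223 [620.6 150.8 145. ] sad [347.3 193.6] 98 [578.2 -76.4 116. ] dist 231.2 yaw -10.6 origin from sad [595.6  17. ]
scene pad [379.2 156.3] 232 [622.8 147.9 145. ] sad [314.3 208.2] 136 [580.5 -77.  116. ] dist 228.8 yaw -10.7 origin from sad [598.1  16.4]
```

Call:
servo_tool(
  steps="8 3 5 -0.023 0 0.01 25; 5 0 0 0 0 0 25; 3 0 0 0 0 0 25; 0 0 0 0 0 0 25; 0 0 0 0 0 0 25; 0 0 0 0 0 0 25; 0 0 0 0 0 0 25; 0 0 0 0 0 0 25",
)

```text
t: 8.3
eef_pos: [599.7, 13.4, 76.5]
tcp_rot: [0.754, 1.569, -0.972]
ft_force: [-0.3, 0.1, -8.7]
opening: 0.378
```

```bash
python3 go.py 600 3.5 74.5 -9
```

```text
t 8.3 pos [599.7  13.4  76.5] F [-0.3  0.1 -8.7] M [ 0.02 -0.12  0.02] open 35.9 q [-0.09  0.62  1.75 -0.    0.77  0.07]
jaw deg -8.87  tool z [-0.15 -0.99  0.  ] tilt 0.12
d tool [2.1 1.8 9.8] rotvec [ 0.002  0.002 -0.001] d world [ 0.3 -9.9 -2. ]
```

Call:
servo_tool(
  steps="1 1 5 0 0 0 25; 0 0 10 0 0 0 25; 0 0 15 0 0 0 25; 0 0 15 0 0 0 25; 0 0 15 0 0 0 25; 0 0 10 0 0 0 25; 0 0 5 0 0 0 25; 0 0 0 0 0 0 25",
)

```text
t: 9.1
eef_pos: [587.9, -69.4, 75.9]
tcp_rot: [0.808, 1.568, -0.92]
ft_force: [0.5, 1.2, -8.4]
opening: 0.376
```

```bash
python3 go.py 586.3 -80 74 -9
```

```text
t 9.1 pos [587.9 -69.4  75.9] F [ 0.5  1.2 -8.4] M [ 0.12 -0.18 -0.03] open 35.8 q [-0.23  0.61  1.77 -0.    0.75 -0.07]
jaw deg -8.99  tool z [-0.16 -0.99  0.  ] tilt 0.16
d tool [ 1.9  0.  10.7] rotvec [ 0.     0.002 -0.002] d world [ -1.6 -10.6  -1.9]
```

Call:
servo_tool(
  steps="0 0 6 0 0 0 25; 0 0 5 0 0 0 25; 0 0 0 0 0 0 25; 0 0 0 0 0 0 25; 0 0 0 0 0 0 25; 0 0 0 0 0 0 25; 0 0 0 0 0 0 25; 0 0 0 0 0 0 25",
)

```text
t: 9.9
eef_pos: [586.3, -79.5, 75.9]
tcp_rot: [0.897, 1.568, -0.829]
ft_force: [-0.1, -1.0, -8.7]
opening: 0.376
```

```bash
python3 go.py 586.3 -80 68.2 -9;python3 - <<'E'
from m import *
T,d=read_camera("top");S,ds=read_camera("scene")
cv2.imwrite("pics/s4.png",cv2.resize(S[130:280,250:450],None,fx=4,fy=4))
cv2.imwrite("pics/t4r.png",T);cv2.imwrite("pics/s4r.png",S)
cv2.imwrite("pics/t4.png",cv2.resize(T[140:260,260:420],None,fx=5,fy=5,interpolation=0))
E
```

```text
t 9.9 pos [586.3 -79.5  75.9] F [-0.1 -1.  -8.7] M [ 0.05 -0.08 -0.02] open 35.7 q [-0.25  0.61  1.77 -0.    0.75 -0.09]
jaw deg -8.89  tool z [-0.15 -0.99  0.  ] tilt 0.14
d tool [7.7 0.1 0.4] rotvec [ 0.002  0.002 -0.002] d world [ 0.  -0.5 -7.7]
```

View pics/s4.png

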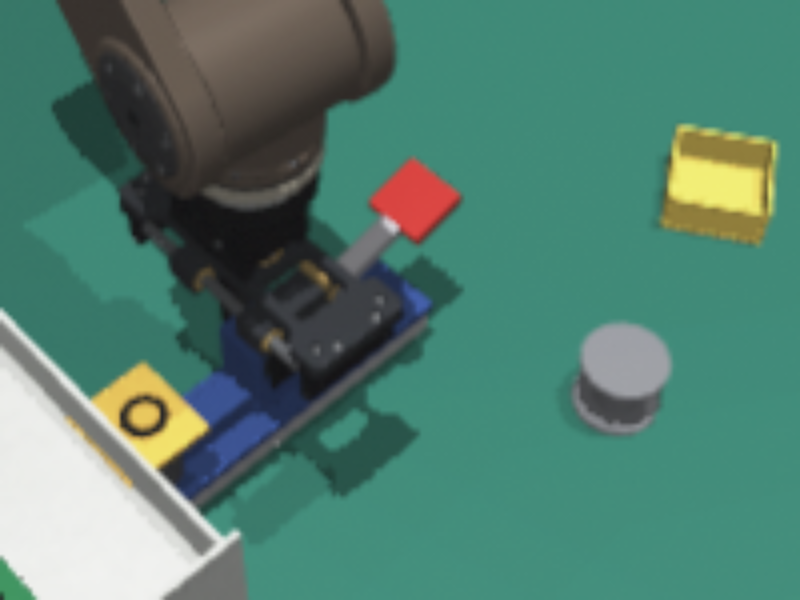

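View pics/t4.png

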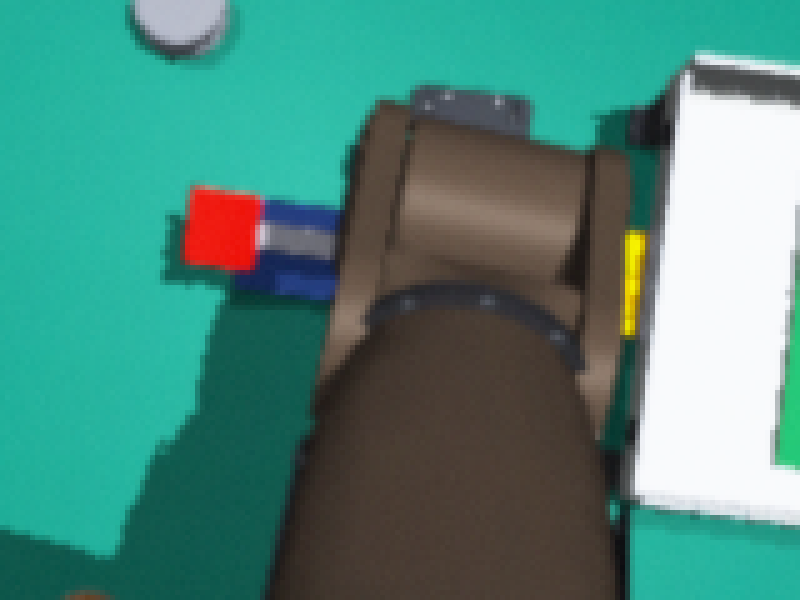

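Run:
```python
from m import *
for n,f,a in (("top","t4r",(305,186)),("scene","s4r",(354,180))):
    c,k=cen(masks(cv2.imread(f"pics/{f}.png"))["red"],*a,13);print(n,c,k,plane(n,c,128.7)[0].round(1))
```

```text
top [303.94711538 185.37019231] 208 [605.7  54.3 128.7]
scene [353.31048387 179.26209677] 248 [607.8  51.3 128.7]
```

The paddle measures (607, 53) against the (607, 52) expected for a centred saddle, so I'll lower it.

Call:
servo_tool(
  steps="2 0 0 0 0 0 25; 2 0 0 0 0 0 25; 1.5 0 0 0 0 0 25; 1 0 0 0 0 0 25; 0.5 0 0 0 0 0 25; 0 0 0 0 0 0 25; 0 0 0 0 0 0 25; 0 0 0 0 0 0 25",
)

```text
t: 10.8
eef_pos: [586.3, -79.6, 68.4]
tcp_rot: [0.914, 1.568, -0.812]
ft_force: [-0.1, -0.6, -7.8]
opening: 0.379
```

```bash
python3 go.py 586.3 -80 68.2 -9
```

```text
t 10.8 pos [586.3 -79.6  68.4] F [-0.1 -0.6 -7.8] M [ 0.12 -0.09  0.06] open 36.0 q [-0.25  0.62  1.78 -0.    0.74 -0.09]
jaw deg -8.89  tool z [-0.15 -0.99  0.  ] tilt 0.14
d tool [0.2 0.1 0.4] rotvec [ 0.002  0.001 -0.002] d world [ 0.  -0.4 -0.2]
```

Call:
servo_tool(
  steps="1 0 0 0 0 0 25; 0.5 0 0 0 0 0 25; 0.5 0 0 0 0 0 25; 0 0 0 0 0 0 25; 0 0 0 0 0 0 25; 0 0 0 0 0 0 25; 0 0 0 0 0 0 25; 0 0 0 0 0 0 25",
)

```text
t: 11.6
eef_pos: [586.4, -79.7, 68.2]
tcp_rot: [1.099, 1.568, -0.627]
ft_force: [-2.7, -0.3, -0.8]
opening: 0.375
```

```bash
python3 go.py 586.3 -80 68.2 -9
```

```text
t 11.6 pos [586.4 -79.7  68.2] F [-2.7 -0.3 -0.8] M [0.46 0.37 0.11] open 35.7 q [-0.25  0.62  1.78 -0.    0.74 -0.09]
jaw deg -8.89  tool z [-0.15 -0.99  0.  ] tilt 0.18
d tool [ 0.  -0.   0.3] rotvec [ 0.002  0.001 -0.003] d world [-0.1 -0.3 -0. ]
```

The load is now off the gripper and z = 68.2 as expected, so the jack is seated. I'll release.

Call:
servo_tool(
  steps="0 0 0 0 0 0 80; 0 0 0 0 0 0 80; 0 0 0 0 0 0 80; 0 0 0 0 0 0 80; 0 0 0 0 0 0 80; 0 0 0 0 0 0 80; 0 0 0 0 0 0 80; 0 0 0 0 0 0 80",
)

```text
t: 12.4
eef_pos: [588.6, -80.2, 69.4]
tcp_rot: [1.311, 1.562, -0.414]
ft_force: [-0.1, 0.3, -1.4]
opening: 0.837
```

```bash
python3 go.py 586.3 -80 170 -9
python3 - <<'E'
from m import *
for n in("top","scene"):
    T,d=read_camera(n);cv2.imwrite(f"pics/{n[0]}5r.png",T)
    c,k=cen(masks(T)["red"],*((305,186) if n=="top" else (354,182)),13);print(n,c,k,plane(n,c,121)[0].round(1))
E
```

```text
t 12.4 pos [588.6 -80.2  69.4] F [-0.1  0.3 -1.4] M [-0.09 -0.12 -0.05] open 79.6 q [-0.25  0.62  1.78 -0.    0.73 -0.09]
jaw deg -8.88  tool z [-0.15 -0.99  0.  ] tilt 0.51
d tool [-100.6   -1.4    0.3] rotvec [ 0.002  0.002 -0.009] d world [ -2.3   0.2 100.6]
top [304.21226415 185.50943396] 212 [606.   53.8 121. ]
scene [353.3877551 181.2      ] 245 [608.4  51.4 121. ]
```

Released. I'll rise straight up, then move over the paddle and close the fingers.

Call:
servo_tool(
  steps="-10 0 0 0 0 -0.009 80; -20 0 0 0 0 0 80; -30 0 0 0 0 0 80; -30 0 0 0 0 0 80; -10 0 0 0 0 0 80; 0 0 -20 0 0 0 40; 0 0 -30 0 0 0 0; 0 0 -35 0 0 0 0",
)

```text
t: 13.3
eef_pos: [601.2, 2.7, 171.0]
tcp_rot: [-0.892, 1.567, -2.623]
ft_force: [0.1, 0.7, -0.6]
opening: 0.645
```

```bash
python3 go.py 607.2 53 150 -9
python3 - <<'E'
from m import *
for n in("top","scene"):
    T,d=read_camera(n);cv2.imwrite(f"pics/{n[0]}6r.png",T)
S=cv2.imread("pics/s6r.png");cv2.imwrite("pics/s6.png",cv2.resize(S[130:280,250:450],None,fx=4,fy=4))
S=cv2.imread("pics/t6r.png");cv2.imwrite("pics/t6.png",cv2.resize(S[140:260,260:420],None,fx=5,fy=5,interpolation=0))
E
```

```text
t 13.3 pos [601.2   2.7 171. ] F [ 0.1  0.7 -0.6] M [-0.07 -0.12 -0.02] open 61.4 q [-0.1   0.5   1.67 -0.    0.97  0.06]
jaw deg -9.2  tool z [-0.16 -0.99  0.  ] tilt 0.23
d tool [ 20.9  -2.1 -50.7] rotvec [-0.004  0.002  0.003] d world [  6.   50.3 -21. ]
```

View pics/s6.png

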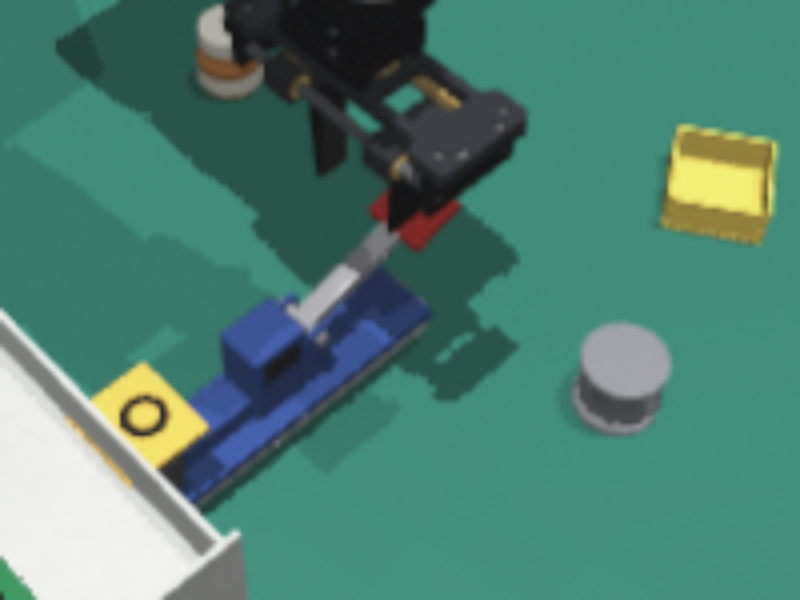

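View pics/t6.png

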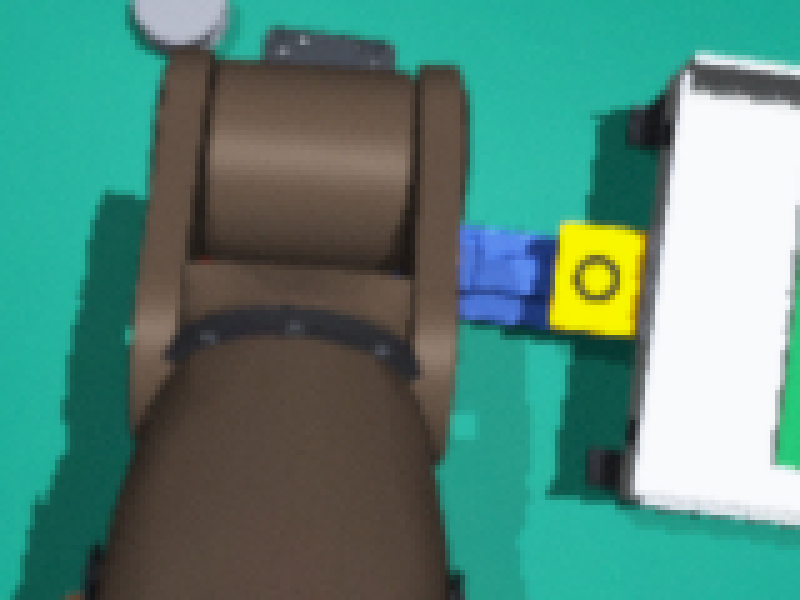

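The scene view shows the jack standing along the riser, with its saddle hidden under the ear (ring at (143,415) in the crop). The handle is up and the enclosure is at rest. I'll move over the paddle.

Call:
servo_tool(
  steps="0 -2 -25 0 0 0 0; 0 0 -20 0 0 0 0; 5 0 -7 0 0 0 0; 10 0 0 0 0 0 0; 10 0 0 0 0 0 0; 0 0 0 0 0 0 0; 0 0 0 0 0 0 0; 0 0 0 0 0 0 0",
)

```text
t: 14.2
eef_pos: [605.7, 54.6, 139.1]
tcp_rot: [-1.191, 1.561, -2.919]
ft_force: [-0.7, -0.5, -0.2]
opening: 0.002
```

```bash
python3 go.py 607.4 55 125 -9
```

```text
t 14.2 pos [605.7  54.6 139.1] F [-0.7 -0.5 -0.2] M [ 0.03 -0.14 -0.03] open 0.2 q [-0.02  0.55  1.67 -0.    0.92  0.14]
jaw deg -9.01  tool z [-0.16 -0.99  0.  ] tilt 0.57
d tool [14.1  1.8 -0.7] rotvec [-0.     0.004  0.009] d world [  1.7   0.4 -14.1]
```

Call:
servo_tool(
  steps="5 2 0 0 0.004 0.009 0; 5 0 0 0 0 0 0; 5 0 0 0 0 0 0; 5 0 0 0 0 0 0; 5 0 0 0 0 0 0; 5 0 0 0 0 0 0; 0 0 0 0 0 0 0; 0 0 0 0 0 0 0",
)

```text
t: 15.0
eef_pos: [608.9, 54.0, 107.8]
tcp_rot: [1.954, 1.567, 0.226]
ft_force: [0.2, 0.3, 3.3]
opening: 0.007
```

```bash
python3 go.py 607.8 56.5 78 -9
```

```text
t 15.0 pos [608.9  54.  107.8] F [0.2 0.3 3.3] M [ 0.14 -0.15  0.04] open 0.6 q [-0.02  0.59  1.7   0.    0.84  0.14]
jaw deg -9.05  tool z [-0.16 -0.99 -0.  ] tilt 0.24
d tool [29.8 -1.5 -2.3] rotvec [-0.001 -0.002 -0.004] d world [ -1.1   2.5 -29.8]
```

3.3 N unloaded agrees with the specification. I'll continue down to the stop.

Call:
servo_tool(
  steps="5 -1 0 0 0 0 0; 5 0 -1 0 0 0 0; 5 0 -1 0 0 0 0; 5 0 0 0 0 0 0; 5 0 0 0 0 0 0; 4 0 0 0 0 0 0; 2 0 0 0 0 0 0; 0 0 0 0 0 0 0",
)

```text
t: 15.8
eef_pos: [609.2, 55.8, 81.4]
tcp_rot: [1.71, 1.56, -0.018]
ft_force: [-1.9, 2.1, 12.5]
opening: 0.005
```

```bash
python3 go.py 607.8 56.5 78 -9
```

```text
t 15.8 pos [609.2  55.8  81.4] F [-1.9  2.1 12.5] M [ 0.14  0.46 -0.06] open 0.5 q [-0.02  0.62  1.73 -0.    0.78  0.14]
jaw deg -9.01  tool z [-0.16 -0.99 -0.  ] tilt 0.62
d tool [ 3.4 -1.5 -0.4] rotvec [-0.    -0.002 -0.011] d world [-1.4  0.7 -3.4]
```

Call:
servo_tool(
  steps="3 -1 0 0 0 -0.01 0; 2 0 0 0 0 0 0; 2 0 0 0 0 0 0; 2 0 0 0 0 0 0; 1 0 0 0 0 0 0; 1 0 0 0 0 0 0; 1 0 0 0 0 0 0; 1 0 0 0 0 0 0",
)

```text
t: 16.6
eef_pos: [609.2, 55.8, 80.7]
tcp_rot: [1.706, 1.559, -0.02]
ft_force: [-2.9, 0.2, 13.7]
opening: 0.007
```

```bash
python3 go.py 607.8 56.5 78 -9
python3 - <<'E'
from m import *
for n in("top","scene"):
    T,d=read_camera(n);cv2.imwrite(f"pics/{n[0]}7r.png",T)
S=cv2.imread("pics/s7r.png");cv2.imwrite("pics/s7.png",cv2.resize(S[130:280,250:450],None,fx=4,fy=4))
for f in("t0","t7"):
    pass
for n,f0,f1,a in (("top","top0","t7r",(379,195)),("scene","scene0","s7r",(285,233))):
    for f in(f0,f1):
        im=cv2.imread(f"pics/{f}.png");w=im[a[1]-8:a[1]+9,a[0]-8:a[0]+9].astype(int).sum(2);v,u=np.nonzero(w<330);print(n,f,u.mean()+a[0]-8,v.mean()+a[1]-8,len(u))
E
```

```text
t 16.6 pos [609.2  55.8  80.7] F [-2.9  0.2 13.7] M [ 0.03  0.56 -0.01] open 0.7 q [-0.02  0.63  1.73 -0.    0.78  0.14]
jaw deg -8.94  tool z [-0.16 -0.99 -0.  ] tilt 0.65
d tool [ 2.7 -1.5 -0.4] rotvec [ 0.001 -0.002 -0.011] d world [-1.4  0.7 -2.7]
top top0 380.1621621621622 195.86486486486487 37
top t7r 377.1458333333333 194.1875 48
scene scene0 285.7719298245614 233.2982456140351 57
scene s7r 285.1454545454545 231.38181818181818 55
```

View pics/s7.png

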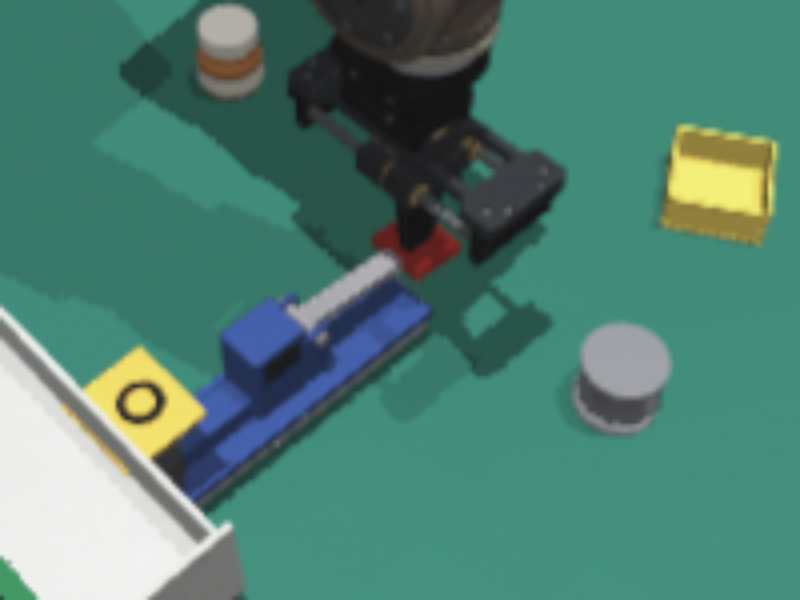

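Call:
servo_tool(
  steps="3 0 0 0 0 0 0; 3 0 0 0 0 0 0; 3 0 0 0 0 0 0; 3 0 0 0 0 0 0; 3 0 0 0 0 0 0; 3 0 0 0 0 0 0; 3 0 0 0 0 0 0; 3 0 0 0 0 0 0",
)

```text
t: 17.5
eef_pos: [609.4, 55.8, 79.3]
tcp_rot: [1.622, 1.546, -0.103]
ft_force: [-11.9, 1.1, 35.0]
opening: 0.002
```

```bash
python3 go.py 607.8 56.5 78 -9
python3 - <<'E'
from m import *
T,d=read_camera("top");cv2.imwrite("pics/t8r.png",T);S,_=read_camera("scene");cv2.imwrite("pics/s8r.png",S)
for h in (110,120,126,129): print(h,px("scene",[571.2,-174.3,h]),px("top",[571.2,-174.3,h]))
for n,im,a in (("scene",S,(285,230)),("top",T,(379,195))):
    c,k=cen((im.astype(int).sum(2)<330),*a,6);print(n,c,k)
c,k=cen(masks(S)["yel"]|0>0,285,230,14)
# triangulate ring
E
```

```text
t 17.5 pos [609.4  55.8  79.3] F [-11.9   1.1  35. ] M [-0.29  1.99 -0.09] open 0.2 q [-0.02  0.62  1.74 -0.    0.76  0.14]
jaw deg -8.82  tool z [-0.15 -0.99 -0.  ] tilt 1.44
d tool [ 1.3 -1.7 -0.4] rotvec [ 0.003 -0.001 -0.025] d world [-1.6  0.7 -1.3]
110 [[285.71440809 233.58204233]] [[379.1693189  195.13005233]]
120 [[285.28720255 231.40241061]] [[379.70184262 194.9044993 ]]
126 [[285.02726081 230.07580565]] [[380.025965  194.7672142]]
129 [[284.8962555  229.40711942]] [[380.18934448 194.69801285]]
scene [284.62745098 230.35294118] 51
top [379.74285714 195.        ] 35
```

At the stop: 35 N, TCP z = 79.3 (about 79 expected), and the ring has risen from 110 to about 126 mm (16 mm expected). I'll release upward.

Call:
servo_tool(
  steps="-5 0 0 0 0 -0.025 0; -6 0 0 0 0 0 0; -7 0 0 0 0 0 0; -8 0 0 0 0 0 0; -8 0 0 0 0 0 0; -10 0 0 0 0 0 0; -10 0 0 0 0 0 0; -8 0 0 0 0 0 0",
)

```text
t: 18.4
eef_pos: [608.2, 54.5, 146.5]
tcp_rot: [0.026, 1.57, -1.698]
ft_force: [0.4, 0.4, 0.9]
opening: 0.002
```

Call:
servo_tool(
  steps="-5 0 0 0 0 0 0; 0 0 0 0 0 0 0; 0 0 0 0 0 0 0; 0 0 0 0 0 0 0; 0 0 0 0 0 0 0; 0 0 0 0 0 0 0; 0 0 0 0 0 0 0; 0 0 0 0 0 0 0",
)

```text
t: 19.2
eef_pos: [607.9, 54.9, 151.6]
tcp_rot: [-0.96, 1.57, -2.684]
ft_force: [0.8, -0.3, -0.0]
opening: 0.01
```

```bash
python3 go.py 608 55 125 -9
python3 - <<'E'
from m import *
S,_=read_camera("scene");cv2.imwrite("pics/s9r.png",S)
c,k=cen((S.astype(int).sum(2)<330),285,233,6);print("ring",c,k)
cv2.imwrite("pics/s9.png",cv2.resize(S[130:280,250:450],None,fx=4,fy=4))
E
```

```text
t 19.2 pos [607.9  54.9 151.6] F [ 0.8 -0.3 -0. ] M [-0.05 -0.08 -0.04] open 0.9 q [-0.02  0.54  1.66 -0.    0.94  0.14]
jaw deg -8.76  tool z [-0.15 -0.99  0.  ] tilt 0.07
d tool [26.6  0.1 -0.2] rotvec [0.004 0.001 0.001] d world [  0.1   0.1 -26.6]
ring [285.34615385 233.63461538] 52
```

View pics/s9.png

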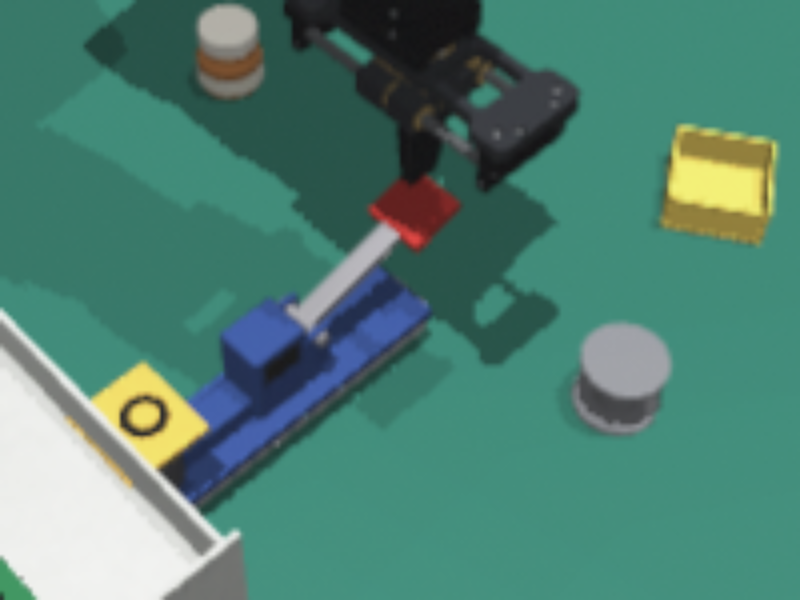

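The handle is up and the ring is back at its rest row (233.6). The jack has not moved. Second press now.

Call:
servo_tool(
  steps="12 0 -1 0 0 0 0; 10 0 0 0 0 0 0; 6 0 0 0 0 0 0; 5 0 0 0 0 0 0; 5 0 0 0 0 0 0; 5 0 0 0 0 0 0; 5 0 0 0 0 0 0; 5 0 0 0 0 0 0",
)

```text
t: 20.05
eef_pos: [608.9, 57.5, 96.0]
tcp_rot: [2.467, 1.568, 0.743]
ft_force: [-3.3, 5.9, 11.1]
opening: 0.005
```

Call:
servo_tool(
  steps="5 0 0 0 0 0 0; 5 0 0 0 0 0 0; 5 0 0 0 0 0 0; 3 0 0 0 0 0 0; 3 0 0 0 0 0 0; 3 0 0 0 0 0 0; 3 0 0 0 0 0 0; 3 0 0 0 0 0 0",
)

```text
t: 20.85
eef_pos: [609.3, 58.1, 79.0]
tcp_rot: [1.806, 1.561, 0.084]
ft_force: [-13.9, 1.3, 36.1]
opening: 0.005
```

```bash
python3 go.py 608 56.5 79 -9
```

```text
t 20.85 pos [609.3  58.1  79. ] F [-13.9   1.3  36.1] M [-0.21  2.22 -0.07] open 0.5 q [-0.01  0.63  1.73  0.    0.78  0.14]
jaw deg -8.69  tool z [-0.15 -0.99 -0.  ] tilt 0.58
d tool [-0.  -1.   1.8] rotvec [ 0.005 -0.002 -0.01 ] d world [-1.3 -1.6 -0. ]
```

Run:
```python
from m import *
S,_=read_camera("scene");T,_=read_camera("top");cv2.imwrite("pics/s10r.png",S)
c,k=cen((S.astype(int).sum(2)<330),285,230,6);print("ring",c,k)
c,k=cen((T.astype(int).sum(2)<330),379,195,6);print("ringtop",c,k)
for _ in range(4): read_camera("top")
s=sensors.state();print(s["t"],s["eef_pos"],s["ft_force"])
cv2.imwrite("pics/s10.png",cv2.resize(S[130:280,250:450],None,fx=4,fy=4))
```

```text
ring [284.61818182 230.03636364] 55
ringtop [379.85294118 194.94117647] 34
21.15 [609.31254493  58.12037122  78.99606016] [-12.91413934   0.91937837  36.02199684]
```

View pics/s10.png

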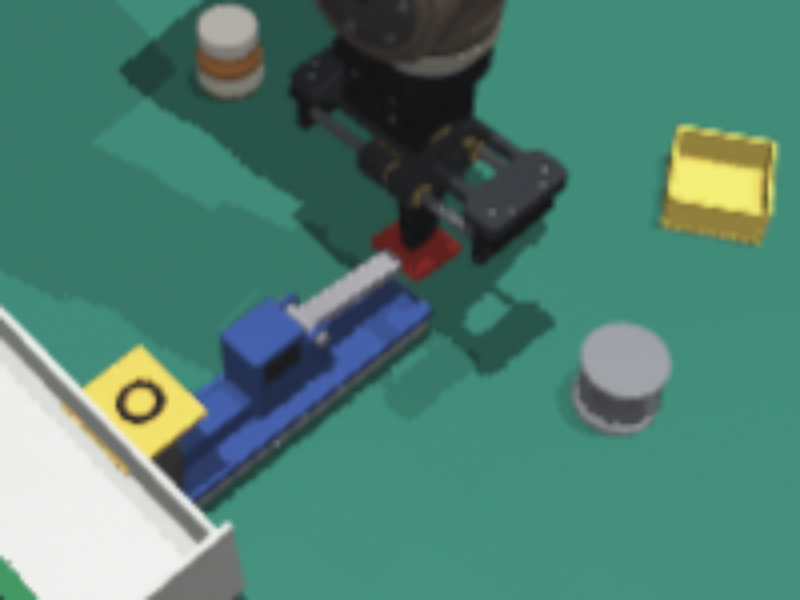

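The push holds steady at 36 N, the enclosure is raised (ring at row 230.0, about 126 mm), and the jack is flat and has not shifted. I'll hand it in.

```bash
python3 -c "
from cell import *
print(order.job_done())"
```

```text
the job is handed in; nothing more can be done
None
```

I set the jack on the riser with its saddle under the lift ear and let go. I then pumped the handle down, fully up and down again, and handed the job in at about t = 21 s with the handle held down; the hand-in reports no verdict.

- **Placement:** after release the paddle was within about 2 mm of where a centred saddle would put it. The saddle itself was hidden under the ear, so its centring was only checked through the paddle.
- **First press:** the handle stopped at TCP z = 79.3 mm with 35 N, and the ear's ring rose from 110 to about 126 mm, close to the 16 mm expected. My first attempt at this press stalled just short of the stop at about 14 N, so I pushed harder.
- **Return:** the handle came fully back up, and the ring returned to its rest position in the image.
- **Second press, held:** the handle was at TCP z = 79.0 mm with a steady 36 N over 0.3 s of hold, and the ring was again at about 126 mm.
- **Disagreements:** the two cameras differed by 2–3 mm on the paddle position. While holding, there was also a sideways push of about 13 N, but no jack movement showed in the images.
- **Bystanders:** the tray, spool and jar looked unmoved in the last picture; I did not measure them again.

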